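# Rest a tube sample on the inspection stand and close the keeper

## Task

Take the longest and thinnest of the three tube samples out of the steel tray and lay it across the two narrow Y-shaped rests of the inspection stand, so that it lies down in both notches and its ends stick out past both rests. Then swing the keeper bar by its upright pin over the tube, fully home to its stop. Leave the other pieces in the tray where they are.

Things in the scene. Friction and masses are not known exactly. Their poses are not given: they have to be found in the camera images.
- tube_c: The tube sample to be inspected: plain light-grey cylinder, 15 mm in diameter, 70 mm long, about 30 g, longer and thinner than the other two samples. It lies on the floor (2 mm thick) of the sample tray. Origin on the skin of the tube at mid-length (its underside at the start, it turns with the tube); its y axis is the tube's long axis.
- tube_c_mid (a point): Centre of that tube: on its axis at mid-length. y axis = the tube's long axis (either end is equivalent).
- tube_a_mid (a point): Centre of another tube sample that stays in the tray: copper, 22 mm in diameter, 62 mm long. y = its long axis.
- tube_d_mid (a point): Centre of the third tube sample, which stays in the tray: copper, 28 mm in diameter, 34 mm long. y = its long axis.
- pipe_elbow: Copper pipe elbow, 48 x 42 x 19 mm, stays in the tray. Origin at the centre of its underside.
- petri_0: Petri dish, 58 mm in diameter, 14 mm high, stays in the tray. Origin at the centre of its underside.
- sample_tray: Shallow steel tray, 206 (x) by 316 (y) by 23 mm high, floor 2 mm thick, fixed to the worktop. Origin at the centre of its underside. The three tubes lie in its half towards its -x (the half nearer the robot), the elbow and the dish in the other half.
- rest_centre (a point): Where the centre of the seated tube lies, 75 mm above the worktop; y = direction of the tube then, z up. Belongs to the fixed inspection stand, which has two upright aluminium rests, 5 mm thick, 24 mm to either side along y, 43 mm clear between them. Each ends in an open-topped 90 degree V notch, about 34 mm wide at the mouth, prongs ending 82 mm above the worktop.
- stand: The fixed inspection stand that carries the rests and the keeper bar. Origin under its middle at worktop height, straight below rest_centre. Dark base plate 190 mm (x, from -75 to +115) by 90 mm (y), 12 mm thick; between the rests there is nothing above it.
- keeper_pivot (a point): Vertical pivot axis of the keeper bar, on a post 16 mm in diameter, 85 mm from rest_centre along the stand's +x; this point is at the underside of the bar, 87 mm above the worktop (4.5 mm above a seated tube). Axes as the stand's.
- keeper_pin (a point): Upright round steel pin near the free end of the keeper bar, for gripping or pushing: 12 mm in diameter, standing 30 mm above the bar's top (pin top 125 mm, bar top 95 mm above the worktop). This point is on the pin's axis 10 mm below its top, 118 mm from the pivot axis.
- keeper (a joint): Angle of the keeper bar (14 mm wide, 8 mm thick) about its vertical pivot: 0 = home at its stop, pointing from the pivot along the stand's -x over the middle of the tube; grows (to 1.9) as it swings away clockwise seen from above; at 1.57 it points along the stand's +y. Starts between 1.1 and 1.8. Friction 0.03 N m; it stays where it is left.

How it is judged:
By the outcome, as a careful person would: the job done as asked, in the order asked, and still so for the second after the job is handed in, with the robot touching nothing.
It also fails if it takes over 58 s, if anything falls off the work surface, if the arm or the gripper's body presses on something with over 40 N, if the wrist force passes 120 N, or if a joint passes its speed limit or range.

## Robot

A 6-joint arm with a two-finger parallel gripper is mounted at the origin on a cart in front of the work surface, level with it; the furniture and walls round the work are solid. World frame = base frame: x ahead of the robot, y to its left, z up, the work surface at z = 0. Lengths are in m, angles in rad, forces in N, time in s.
With the tool pointing down it reaches from about 0.25 to 0.85 m from the base axis. Payload 12.5 kg.
Tool frame: the origin (TCP) lies at the very end of the fingers, on their centre line; the grasp point (between the pads) lies 19 mm behind it; z points along the fingers, y is the line along which they close (so a half turn about z gives the same grasp; the last joint's range is limited). The gripper opens to 93 mm and grips with 3 to 60 N. Pads are 15 mm wide; open, the fingers measure 128 mm over their backs; the gripper's body (75 mm by 188 mm) begins 65 mm behind the grasp point.
Start: joints at [1.221, 0.351, 1.652, -0, 1.139, -0.085], TCP at [0.144, 0.531, 0.219] pointing down, gripper open.
Joint ranges: [-2.75, 2.75], [-0.79, 2.1], [0.01, 2.65], [-1.57, 4.71], [0.07, 3.14], [-2.87, 2.87]. Speed limits (rad/s): [2.22, 2.22, 2.79, 3.14, 3.14, 3.14].

## Interface

Orientations are given as a rotation vector (axis times angle).
In Python, from cell import observe, get_image, calibration, close_job gives the robot as it stands.
- The arm moves only by the shell command python3 -m creep 'ROWS' [FORCE]. ROWS is JSON, a list of rows, each a list of 7 numbers: the shift along the tool's x, y, z as a fraction of full scale, then the turn, a rotation vector about the tool's x, y, z as a fraction of full scale, then the opening, from 0 (shut) to 1 (fully open). A call has 1 to 20 rows; each row shifts and turns the commanded pose from where the row before left it, along the tool's axes as they then stand; what a row does not reach is not made up. Full scale, the value 1, is 40 mm for a shift and 6 degrees for a turn. A row lasts 1/10 s, in which the tool goes at most 50 mm and 8.59 degrees, less where a joint would pass 70% of its speed; a pose out of reach is approached as far as the arm can. A call with a number of a shift or a turn outside -1 to 1 is refused whole. A call with a gripper value outside its range is refused whole. The fingers move at their own pace and stop on an object; FORCE is the grip in N (left out, the last holds). Time passes only in rows, so rows that do not move let the fingers close. It gives the time, the measured TCP pose, the force, the opening and the grip force at its end, in the units of the state.
- observe(): the state, without advancing time (a new reading comes with each control period).
- get_image(name): name is "side" or "top" or "wrist"; returns (picture, depth): 400x640x3 uint8, blue, green, red; 400x640 float32, m along the optical axis (not along the pixel's ray), 0 where there is no reading.
- calibration(name): a dict with "intrinsics" (3x3 intrinsics, pixels), "world_from_camera" (4x4, takes a point from camera to world coordinates); the wrist camera has in their place "tool_from_camera" (4x4, takes a point from camera to tool coordinates, whose origin is the TCP and whose axes are the flange's). Camera axes: x right, y up, looking along -z (the intrinsics and any distortion apply to the point x, -y, -z); pixel columns grow to the right and rows downward; lengths in m; the calibration is good to about 2 mm. The wrist camera is an equidistant fisheye: a pixel r from the principal point sees the ray r / f radians off the axis. A picture is of the moment at which its call begins: read the wrist's pose just before it. calibration takes no time and is no camera call.
- close_job(): hands the job in; it is judged then, once.
The state is a dict: "t": time; "joints": joint angles; "dq": joint speeds; "effort": joint torques, N m; "position": TCP position; "tcp_rot": TCP orientation; "ft_force": force on the tool from outside, world axes, zero at the start; "torque": the same for the moment, N m; "opening": finger opening in m; "grip_force": force on a finger pad.
Only numpy, scipy, OpenCV 4.12 (cv2) and the standard library are available. Lean on these libraries where they do the work, as an engineer would, in place of code of your own. Each camera call takes 0.05 s, during which the arm holds its last target. There are 200 camera calls.

## Working session

There is one attempt and no reset: what is moved stays moved. The work goes in short steps, Python scripts to look and compute and a shell command to move; the robot and the scene stay as the last step left them, time stands still between calls to the robot, and variables do not carry over. Pictures are saved under pics/ and viewed, at most 10 in all, crops included, and the job is handed in when it is done.

```bash
mkdir -p pics
cat > h.py <<'E'
import numpy as np,cv2
from cell import observe,get_image,calibration,close_job
from scipy.spatial.transform import Rotation as R
def grab(n,tag):
    s=observe(); im,d=get_image(n); np.savez(f'pics/{tag}.npz',im=im,d=d,p=s['position'],r=s['tcp_rot']); cv2.imwrite(f'pics/{tag}.png',im); return im,d
def fix(n,tag,u,v,dd=None):
    z=np.load(f'pics/{tag}.npz'); c=calibration(n);K=np.array(c['intrinsics']);d=z['d'][int(v),int(u)] if dd is None else dd
    x=(u-K[0,2])/K[0,0];y=(v-K[1,2])/K[1,1]
    return (np.array(c['world_from_camera'])@[x*d,-y*d,-d,1])[:3]
def cloud(n,tag):
    z=np.load(f'pics/{tag}.npz'); c=calibration(n);K=np.array(c['intrinsics']);d=z['d']
    v,u=np.mgrid[:400,:640];x=(u-K[0,2])/K[0,0];y=(v-K[1,2])/K[1,1]
    T=np.array(c['world_from_camera']);P=np.stack([x*d,-y*d,-d],-1)
    return P@T[:3,:3].T+T[:3,3]
E
python3 - <<'E'
from h import *
np.set_printoptions(precision=4,suppress=True)
for n in('top','side'):
    grab(n,n+'0'); print(n,calibration(n))
print(observe())
E
```

```text
top {'intrinsics': array([[510.739 ,   0.    , 314.7998],
       [  0.    , 510.739 , 194.2587],
       [  0.    ,   0.    ,   1.    ]]), 'world_from_camera': array([[ 0.0147,  0.9922, -0.1241,  0.4088],
       [-0.9999,  0.015 ,  0.0017, -0.089 ],
       [ 0.0036,  0.1241,  0.9923,  1.2176],
       [ 0.    ,  0.    ,  0.    ,  1.    ]])}
side {'intrinsics': array([[421.1135,   0.    , 321.0642],
       [  0.    , 421.1135, 200.8056],
       [  0.    ,   0.    ,   1.    ]]), 'world_from_camera': array([[ 0.9982,  0.0248, -0.0539,  0.4859],
       [-0.0592,  0.4943, -0.8673, -0.9376],
       [ 0.0051,  0.869 ,  0.4949,  0.5856],
       [ 0.    ,  0.    ,  0.    ,  1.    ]])}
{'t': 0.1, 'joints': array([ 1.2214,  0.3511,  1.6523, -0.    ,  1.1391, -0.0846]), 'dq': array([-0.0012,  0.0004, -0.0023, -0.0005,  0.0006, -0.0003]), 'effort': array([  0.001 , -49.8016, -28.5704,   0.07  ,   0.0238,  -0.    ]), 'position': array([0.1438, 0.5306, 0.2182]), 'tcp_rot': array([-0.4147, -3.1139,  0.0015]), 'ft_force': array([-0.0082, -0.1742,  0.4403]), 'torque': array([-0.0116,  0.0085,  0.0238]), 'grip_force': 0.0, 'opening': 0.09296793042683921}
```

View pics/top0.png

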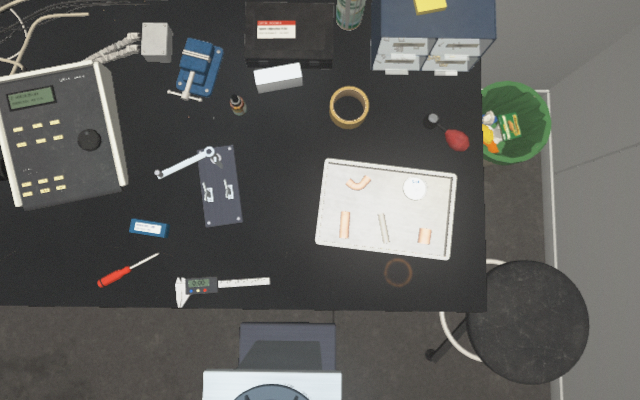

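View pics/side0.png

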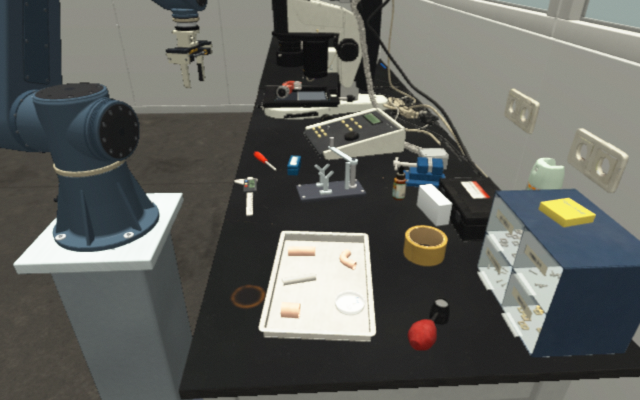

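Top view: the tray is at (386,209) with the grey tube at (383,228). The stand is at (219,187), and its keeper bar runs from (210,152) to (158,175). I'll enlarge both.

Run:
```python
from h import *
im=cv2.imread('pics/top0.png')
a=cv2.resize(im[140:230,145:250],None,fx=5.5,fy=5.5,interpolation=cv2.INTER_CUBIC)
b=cv2.resize(im[205:250,360:405],(220,495),interpolation=cv2.INTER_CUBIC)
b=cv2.resize(im[205:250,362:382+20],(220,247),interpolation=cv2.INTER_CUBIC)
c=np.zeros((a.shape[0],800,3),np.uint8);c[:,:a.shape[1]]=a;c[:247,578:798]=b
cv2.imwrite('pics/crop1.png',c)
np.set_printoptions(precision=4,suppress=True)
P=cloud('top','top0')
print('tray floor',P[240,360],P[200,385],'table',P[260,300],P[200,260])
# tube: cluster above floor
m=np.zeros((400,640),bool);m[208:248,370:396]=1
m&=(P[...,2]>P[240,360,2]+.006)
q=P[m];print(len(q),q.mean(0),np.linalg.svd(q[:,:2]-q[:,:2].mean(0),full_matrices=False)[1:],q.max(0),q.min(0))
# stand
S=np.zeros((400,640),bool);S[140:235,145:250]=1
for lo,hi in((.008,.018),(.06,.084),(.084,.1),(.1,.13)):
    k=S&(P[...,2]>lo)&(P[...,2]<hi);v,u=np.nonzero(k);print(lo,k.sum());
    if lo>.05: print(np.c_[u,v,P[k]*1000].round(0).astype(int).tolist()[::2])
    else: print(cv2.minAreaRect((P[k][:,:2]*1000).astype(np.float32)))
```

```text
tray floor [ 0.4533 -0.2003 -0.0018] [ 0.5499 -0.2599 -0.0007] table [ 0.404  -0.0584 -0.0005] [0.5452 0.0401 0.0004]
270 [ 0.4819 -0.2512  0.03  ] (array([0.4498, 0.3275]), array([[-0.7768,  0.6298],
       [-0.6298, -0.7768]])) [ 0.5303 -0.089   1.2176] [ 0.4088 -0.2829  0.0042]
0.008 2399
((571.47998046875, 182.1397705078125), (192.88951110839844, 179.91635131835938), 8.9148588180542)
0.06 118
[[214, 154, 641, 140, 71], [213, 156, 636, 142, 75], [211, 157, 634, 147, 72], [211, 158, 634, 149, 61], [216, 158, 630, 133, 84], [217, 160, 626, 131, 81], [217, 162, 621, 131, 81], [215, 163, 619, 136, 78], [217, 163, 620, 132, 76], [216, 164, 618, 135, 72], [218, 164, 620, 132, 62], [224, 180, 581, 114, 78], [223, 181, 578, 116, 83], [225, 181, 578, 112, 80], [225, 182, 576, 112, 78], [203, 183, 572, 160, 84], [224, 183, 574, 114, 78], [226, 183, 575, 111, 68], [204, 184, 570, 158, 81], [225, 184, 572, 112, 76], [202, 185, 568, 163, 79], [204, 185, 569, 159, 79], [225, 185, 570, 113, 73], [203, 186, 567, 162, 74], [205, 186, 567, 158, 71], [226, 186, 568, 111, 68], [204, 187, 564, 158, 79
[... 6427 characters left out ...]
207, 150, 644, 150, 101], [207, 152, 640, 150, 101], [210, 152, 638, 142, 107], [212, 154, 635, 139, 100], [156, 170, 594, 255, 123], [155, 171, 590, 254, 130], [157, 171, 591, 252, 124], [159, 171, 591, 248, 124], [155, 172, 588, 255, 128], [157, 172, 589, 251, 127], [159, 172, 589, 247, 126], [161, 172, 593, 250, 103], [155, 173, 587, 256, 124], [157, 173, 588, 253, 120], [159, 173, 587, 247, 125], [161, 173, 590, 248, 109], [155, 174, 584, 256, 125], [157, 174, 584, 251, 127], [159, 174, 585, 247, 124], [161, 174, 588, 248, 107], [156, 175, 582, 253, 125], [158, 175, 583, 251, 118], [160, 175, 585, 250, 108], [162, 175, 586, 248, 101], [159, 176, 582, 251, 111], [161, 176, 584, 249, 102]]
```

View pics/crop1.png

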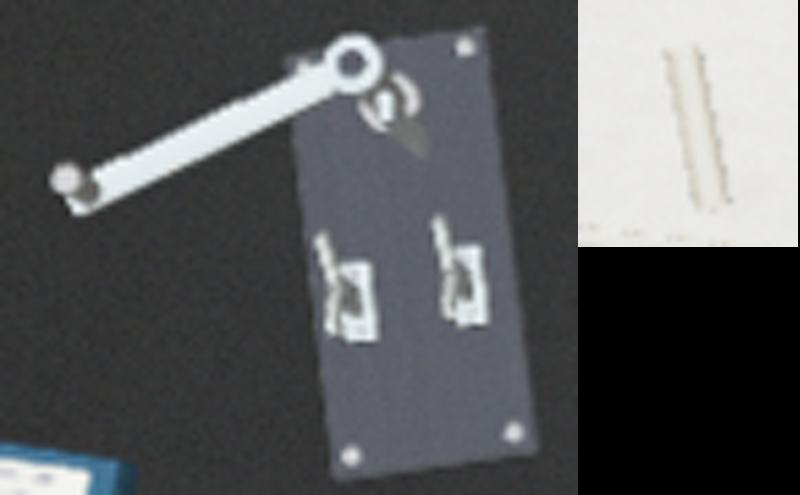

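The enlarged crop shows the tube with corners near (378,214), (384,213.5), (390,242) and (384,243). The pivot ring is at (209,152), the pin top at (157,172), and the rest notches at about (205,191) and (226,190). Next I'll refine the plate and tube fits and work out the tool yaw.

Run:
```python
from h import *
np.set_printoptions(precision=4,suppress=True)
P=cloud('top','top0');im=cv2.imread('pics/top0.png')
S=np.zeros((400,640),bool);S[140:235,190:250]=1
k=(S&(P[...,2]>.007)&(P[...,2]<.018)).astype(np.uint8)
n,l,st,_=cv2.connectedComponentsWithStats(cv2.morphologyEx(k,cv2.MORPH_OPEN,np.ones((3,3))))
i=1+np.argmax(st[1:,4]);q=P[l==i];r=cv2.minAreaRect((q[:,:2]*1000).astype(np.float32));print(r,cv2.boxPoints(r))
# corners of plate by hand at z=.012
def atz(u,v,z):
    c=calibration('top');K=c['intrinsics'];T=c['world_from_camera'];d=T[:3,:3]@[(u-K[0,2])/K[0,0],-(v-K[1,2])/K[1,1],-1]
    return T[:3,3]+d*(z-T[2,3])/d[2]
f=lambda x,y:(145+x/5.5-.5+.09,140+y/5.5-.5+.09)
C=[atz(*f(*p),.012)for p in((285,58),(483,30),(537,455),(332,478))];print(np.array(C)*1000)
print('pivot',atz(*f(353,65),.095),'pin',atz(*f(66,178),.125))
print('prongs',[atz(*f(*p),.082) for p in((320,240),(330,330),(438,222),(452,318))])
g=lambda x,y:(362+(x-578)/5.5-.4,205+y/5.49-.4)
t=[atz(*g(*p),.0095)for p in((665,50),(700,47),(732,203),(697,208))];t=np.array(t);print('tube',t*1000,t.mean(0),(t[0]+t[1]-t[2]-t[3])/2)
a=(t[0]+t[1]-t[2]-t[3]);print('axis deg',np.degrees(np.arctan2(a[1],a[0])))
s=observe();M=R.from_rotvec(s['tcp_rot']).as_matrix();print(M,'xyaw',np.degrees(np.arctan2(M[1,0],M[0,0])))
```

```text
((577.6475219726562, 137.64703369140625), (189.81094360351562, 90.0943374633789), 8.914857864379883) [[476.9077 167.4428]
 [490.8694  78.4369]
 [678.3873 107.8512]
 [664.4257 196.8572]]
[[662.1727 194.9676  12.    ]
 [675.9829 108.956   12.    ]
 [490.2732  79.3338  12.    ]
 [479.0949 166.8694  12.    ]]
pivot [0.6423 0.1477 0.095 ] pin [0.589  0.2524 0.125 ]
prongs [array([0.572 , 0.1609, 0.082 ]), array([0.5351, 0.1553, 0.082 ]), array([0.5802, 0.1131, 0.082 ]), array([0.5408, 0.1059, 0.082 ])]
tube [[ 515.672  -240.3561    9.5   ]
 [ 517.1996 -255.4695    9.5   ]
 [ 450.1868 -269.0515    9.5   ]
 [ 447.8259 -254.0374    9.5   ]] [ 0.4827 -0.2547  0.0095] [0.0674 0.0136 0.    ]
axis deg 11.42898138341281
[[-0.9651  0.2617 -0.0003]
 [ 0.2617  0.9651 -0.0009]
 [ 0.0001 -0.001  -1.    ]] xyaw 164.82737069950414
```

```bash
python3 -m creep '[[-0.3,-0.4,0,0,0,0,0.6],[-0.65,-0.82,0,0,0,0,0.6],[-0.65,-0.82,0,0,0,0,0.6],[-0.65,-0.82,0,0,0,0,0.6],[-0.65,-0.82,0,0,0,0,0.6],[-0.65,-0.82,0,0,0,0,0.6],[-0.65,-0.82,0,0,0,0,0.6],[-0.65,-0.82,0,0,0,0,0.6],[-0.65,-0.82,0,0,0,0,0.6],[-0.65,-0.82,0,0,0,0,0.6],[-0.65,-0.82,0,0,0,0,0.6],[-0.65,-0.82,0,0,0,0,0.6],[-0.65,-0.82,0,0,0,0,0.6],[-0.65,-0.82,0,0,0,0,0.6],[-0.65,-0.82,0,0,0,0,0.6],[-0.65,-0.82,0,0,0,0,0.6],[-0.65,-0.82,0,0,0,0,0.6],[-0.65,-0.82,0,0,0,0,0.6],[-0.65,-0.82,0,0,0,0,0.6],[-0.3,-0.4,0,0,0,0,0.6]]'
cat >> h.py <<'E'
def go(xy,yaw):
    "remaining: tool-axis shift in full-scale units at present axes, and turn (about tool z) in units, for tool-x yaw"
    s=observe();M=R.from_rotvec(s['tcp_rot']).as_matrix();c=np.degrees(np.arctan2(M[1,0],M[0,0]))
    t=(yaw-c+180)%360-180; d=np.r_[np.array(xy)-s['position'][:2],0]
    y=np.radians(yaw);N=np.array([[np.cos(y),np.sin(y),0],[np.sin(y),-np.cos(y),0],[0,0,-1]])
    print('t',s['t'],'pos',s['position'],'yaw',c,'tilt',M[2,2],'turn units',-t/6,'shift now',M.T@d/.04,'shift after turn',N.T@d/.04,'q',s['joints'],'F',s['ft_force'],'open',s['opening'],s['grip_force'])
E
python3 -c "
from h import *
np.set_printoptions(precision=4,suppress=True)
go((.4827,-.2547),191.5)"
```

```text
t: 2.1
position: [0.4565, -0.2014, 0.2183]
tcp_rot: [-0.417, -3.114, 0.0]
ft_force: [-0.2, 0.5, -0.4]
opening: 0.0557
grip_force: 0.0
t 2.1 pos [ 0.4565 -0.2014  0.2183] yaw 164.73470702787074 tilt -0.9999999636005262 turn units -4.4608821620215435 shift now [-0.9821 -1.1143  0.0003] shift after turn [-0.375  -1.4372  0.    ] q [-0.5086  0.2585  1.7808 -0.0003  1.1023 -1.8128] F [-0.2399  0.4612 -0.4165] open 0.055720512192062394 0.0
```

```bash
python3 -m creep '[[0,0,0.2,0,0,-0.89,0.6],[0,0,0.5,0,0,-0.89,0.6],[0,0,0.5,0,0,-0.89,0.6],[0,0,0.5,0,0,-0.89,0.6],[0,0,0.3,0,0,-0.9,0.6],[-0.19,-0.7,0,0,0,0,0.6],[-0.19,-0.7,0,0,0,0,0.6],[0,0,0,0,0,0,0.6],[0,0,0,0,0,0,0.6]]'
python3 -c "
from h import *
np.set_printoptions(precision=4,suppress=True)
grab('wrist','w1');print(calibration('wrist'))
go((.4827,-.2547),191.5)"
```

```text
t: 3.0
position: [0.4816, -0.2503, 0.1381]
tcp_rot: [0.316, -3.125, -0.001]
ft_force: [0.6, 0.6, -0.3]
opening: 0.0556
grip_force: 0.0
{'intrinsics': array([[309.7069,   0.    , 322.4847],
       [  0.    , 309.7069, 207.0602],
       [  0.    ,   0.    ,   1.    ]]), 'tool_from_camera': array([[ 0.0005,  0.9698,  0.244 ,  0.0673],
       [ 1.    , -0.0007,  0.0004, -0.0006],
       [ 0.0006,  0.244 , -0.9698, -0.1662],
       [ 0.    ,  0.    ,  0.    ,  1.    ]])}
t 3.05 pos [ 0.4814 -0.2499  0.1382] yaw -168.42035165847477 tilt -0.9999992012786673 turn units 0.01327472358752857 shift now [-0.0067 -0.1251 -0.0001] shift after turn [-0.0069 -0.1251  0.    ] q [-0.5646  0.4357  1.7466  0.0001  0.9605 -2.3375] F [0.5376 0.2587 0.0023] open 0.05584823477605322 0.0
```

View pics/w1.png

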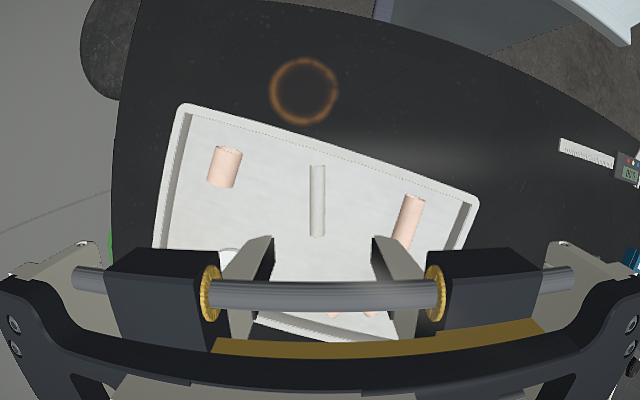

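The wrist view shows the tube running from (317.5,165) to (317,236), parallel to the fingers' plane and clear of both neighbours.

```bash
cat >> h.py <<'E'
def wr(tag,u,v,z):
    f=np.load(f'pics/{tag}.npz');c=calibration('wrist');K=c['intrinsics'];a=np.array([u-K[0,2],v-K[1,2]]);r=np.hypot(*a);th=r/K[0,0]
    d=np.r_[np.sin(th)*a[0]/r,-np.sin(th)*a[1]/r,-np.cos(th)];T=c['tool_from_camera'];M=R.from_rotvec(f['r']).as_matrix()
    o=M@T[:3,3]+f['p'];d=M@T[:3,:3]@d;return o+d*(z-o[2])/d[2]
E
python3 -c "
from h import *
np.set_printoptions(precision=4,suppress=True)
a=wr('w1',317.5,165,.012);b=wr('w1',317,236,.012);print(a,b,(a+b)/2,np.linalg.norm(a-b),np.degrees(np.arctan2(*(b-a)[1::-1])))
go((a+b)[:2]/2,191.5)"
```

```text
[ 0.4484 -0.2626  0.012 ] [ 0.518  -0.2491  0.012 ] [ 0.4832 -0.2558  0.012 ] 0.07090398077683864 10.962971447707595
t 3.05 pos [ 0.4814 -0.2499  0.1382] yaw -168.42035165847477 tilt -0.9999992012786673 turn units 0.01327472358752857 shift now [-0.0144 -0.155  -0.0002] shift after turn [-0.0146 -0.1549  0.    ] q [-0.5646  0.4357  1.7466  0.0001  0.9605 -2.3375] F [0.5376 0.2587 0.0023] open 0.05584823477605322 0.0
```

```bash
python3 -m creep '[[-0.01,-0.14,0.2,0,0,0.05,0.6],[0,0,0.6,0,0,0,0.6],[0,0,0.7,0,0,0,0.6],[0,0,0.7,0,0,0,0.6],[0,0,0.6,0,0,0,0.6],[0,0,0.3,0,0,0,0.6],[0,0,0.1,0,0,0,0.6],[0,0,0.1,0,0,0,0.6],[0,0,0,0,0,0,0.6]]'
python3 -m creep '[[0,0,0,0,0,0,0],[0,0,0,0,0,0,0],[0,0,0,0,0,0,0],[0,0,0,0,0,0,0],[0,0,0,0,0,0,0],[0,0,0,0,0,0,0],[0,0,0,0,0,0,0],[0,0,0,0,0,0,0]]' 20
```

```text
t: 3.95
position: [0.4838, -0.256, 0.0071]
tcp_rot: [-0.309, 3.126, -0.001]
ft_force: [0.7, 0.2, 1.0]
opening: 0.0555
grip_force: 0.0
t: 4.75
position: [0.4836, -0.2559, 0.0067]
tcp_rot: [-0.309, 3.126, -0.0]
ft_force: [0.4, 0.3, 0.8]
opening: 0.0141
grip_force: 20.0
```

```bash
python3 -m creep '[[0,0,-0.3,0,0,0,0],[0,0,-0.7,0,0,0,0],[0,0,-0.9,0,0,0,0],[0,0,-0.9,0,0,0,0],[0,0,-0.9,0,0,0,0],[0,0,-0.7,0,0,0,0],[-0.3,0.5,-0.2,0,0,0,0],[-0.31,0.77,0,0,0,0,0],[-0.31,0.77,0,0,0,0,0],[-0.31,0.77,0,0,0,0,0],[-0.31,0.77,0,0,0,0,0],[-0.31,0.77,0,0,0,0,0],[-0.31,0.77,0,0,0,0,0],[-0.31,0.77,0,0,0,0,0],[-0.31,0.77,0,0,0,0,0],[-0.31,0.77,0,0,0,0,0],[-0.31,0.77,0,0,0,0,0],[-0.31,0.77,0,0,0,0,0],[0,0,0,0,0,0.5,0],[0,0,0,0,0,0.9,0]]'
python3 -m creep '[[0,0,0,0,0,1,0],[0,0,0,0,0,1,0],[0,0,0,0,0,1,0],[0,0,0,0,0,1,0],[0,0,0,0,0,1,0],[0,0,0,0,0,1,0],[0,0,0,0,0,1,0],[0,0,0,0,0,1,0],[0,0,0,0,0,1,0],[0,0,0,0,0,1,0],[0,0,0,0,0,1,0],[0,0,0,0,0,1,0],[0,0,0,0,0,1,0],[0,0,0,0,0,1,0],[0,0,0,0,0,0,0],[0,0,0,0,0,0,0]]'
python3 -c "
from h import *
np.set_printoptions(precision=4,suppress=True)
grab('wrist','w2');grab('side','side2')
go((.5575,.1342),98.9)
im=cv2.imread('pics/side2.png')[100:210,260:400];cv2.imwrite('pics/both2.png',np.hstack([cv2.resize(cv2.imread('pics/w2.png'),(480,300)),cv2.resize(im,(320,300),interpolation=2)]))"
```

```text
t: 6.75
position: [0.5586, 0.1261, 0.1914]
tcp_rot: [-0.078, 3.14, -0.0]
ft_force: [0.0, 0.6, -0.9]
opening: 0.0144
grip_force: 20.0
t: 8.35
position: [0.5588, 0.125, 0.1911]
tcp_rot: [2.039, 2.39, 0.0]
ft_force: [0.1, 0.2, -0.5]
opening: 0.0142
grip_force: 20.0
t 8.45 pos [0.5588 0.125  0.1909] yaw 99.02533919103995 tilt -0.9999999832286228 turn units 0.020889865173321216 shift now [ 0.2311  0.0045 -0.    ] shift after turn [0.2311 0.004  0.    ] q [ 0.1389  0.4208  1.6212 -0.      1.0994 -0.0187] F [ 0.1013  0.627  -0.2612] open 0.01432544646998046 19.99596208333969
```

View pics/both2.png

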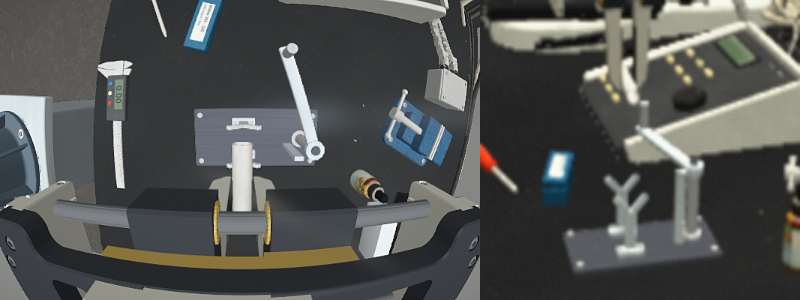

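The tube is held straight, with its far end at about (323,190) in full-size wrist pixels. The far rest's notch centre is at (324,165), in line with it.

```bash
python3 -c "
from h import *
np.set_printoptions(precision=4,suppress=True)
z=np.load('pics/w2.npz');im=z['im'];s=cv2.resize(im[130:240,260:390],None,fx=5,fy=5,interpolation=2);cv2.imwrite('pics/w2c.png',s)
f=cloud
print('tip',wr('w2',323,190,.198),'rest',wr('w2',324,165,.075))
c=np.array([.5575,.1342]);y=np.radians(98.9);print('expected outer rest',c+.024*np.r_[np.cos(y),np.sin(y)])"
```

```text
tip [0.5534 0.1604 0.198 ] rest [0.5546 0.1599 0.075 ]
expected outer rest [0.5538 0.1579]
```

View pics/w2c.png

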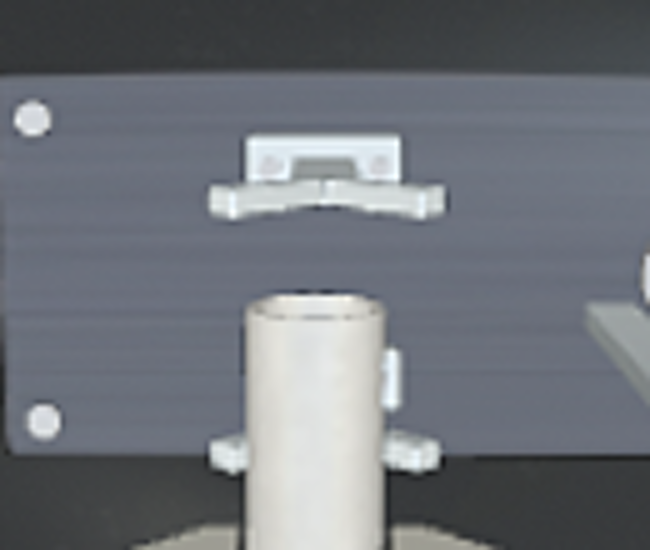

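```bash
python3 -c "
from h import *
np.set_printoptions(precision=4,suppress=True)
a=wr('w2',325.3,169.8,.081);b=wr('w2',325.2,220,.081);print(a,b,(a+b)/2,np.linalg.norm(a-b),np.degrees(np.arctan2(*(a-b)[1::-1])));go(((a+b)/2)[:2],98.9)"
```

```text
[0.5563 0.1565 0.081 ] [0.5637 0.1101 0.081 ] [0.56   0.1333 0.081 ] 0.04692580611174007 99.09247761975901
t 8.45 pos [0.5588 0.125  0.1909] yaw 99.02533919103995 tilt -0.9999999832286228 turn units 0.020889865173321216 shift now [0.199  0.0633 0.    ] shift after turn [0.1992 0.0629 0.    ] q [ 0.1389  0.4208  1.6212 -0.      1.0994 -0.0187] F [ 0.1013  0.627  -0.2612] open 0.01432544646998046 19.99596208333969
```

```bash
python3 -m creep '[[0.21,0.05,0,0,0,0,0],[0,0,0.4,0,0,0,0],[0,0,0.6,0,0,0,0],[0,0,0.6,0,0,0,0],[0,0,0.6,0,0,0,0],[0,0,0.3,0,0,0,0],[0,0,0.2,0,0,0,0],[0,0,0.1,0,0,0,0],[0,0,0.05,0,0,0,0],[0,0,0,0,0,0,0],[0,0,0,0,0,0,0]]'
```

```text
t: 9.55
position: [0.5599, 0.1337, 0.0773]
tcp_rot: [2.042, 2.386, 0.001]
ft_force: [1.1, 0.6, -0.2]
opening: 0.0143
grip_force: 20.0
```

```bash
python3 -m creep '[[0,0,0.05,0,0,0,0],[0,0,0.05,0,0,0,0],[0,0,0.02,0,0,0,0],[0,0,0,0,0,0,0],[0,0,0,0,0,0,0]]';python3 -m creep '[[0,0,0.025,0,0,0,0],[0,0,0,0,0,0,0],[0,0,0,0,0,0,0]]'
```

```text
t: 10.05
position: [0.5596, 0.1337, 0.0724]
tcp_rot: [2.042, 2.387, 0.0]
ft_force: [-2.1, -0.8, 6.2]
opening: 0.0141
grip_force: 20.0
t: 10.35
position: [0.5597, 0.1337, 0.0722]
tcp_rot: [2.042, 2.387, 0.001]
ft_force: [-5.0, -0.4, 15.7]
opening: 0.0145
grip_force: 20.0
```

Contact came at the expected height, so the tube is seated. I'll ease off, release and rise.

```bash
python3 -m creep '[[0,-0.02,-0.015,0,0,0,0],[0,0,0,0,0,0,0.2],[0,0,0,0,0,0,0.3],[0,0,0,0,0,0,0.4],[0,0,0,0,0,0,0.5],[0,0,0,0,0,0,0.5],[0,0,0,0,0,0,0.5]]'
python3 -m creep '[[0,0,-0.1,0,0,0,0.5],[0,0,-0.3,0,0,0,0.5],[0,0,-0.6,0,0,0,0.5],[0,0,-0.9,0,0,0,0.5],[0,0,-0.9,0,0,0,0.5],[0,0,-0.5,0,0,0,0.5],[0,0,0,0,0,0,0.5],[0,0,0,0,0,0,0.5]]'
python3 -c "
from h import *
np.set_printoptions(precision=4,suppress=True)
grab('wrist','w3');go((.5885,.2520),116.8)
im=cv2.imread('pics/w3.png');cv2.imwrite('pics/w3c.png',cv2.resize(im[100:300,220:460],None,fx=3,fy=3,interpolation=2))"
```

```text
t: 11.05
position: [0.5586, 0.1336, 0.0713]
tcp_rot: [-2.042, -2.387, 0.0]
ft_force: [-0.2, 0.4, -0.7]
opening: 0.046
grip_force: 0.0
t: 11.85
position: [0.5586, 0.1335, 0.2036]
tcp_rot: [2.042, 2.387, 0.001]
ft_force: [-0.7, -0.0, 0.5]
opening: 0.0468
grip_force: 0.0
t 11.9 pos [0.5582 0.1335 0.2028] yaw 98.89099189803952 tilt -0.9999994664040249 turn units -2.9848346836600776 shift now [ 2.8108  1.2062 -0.0013] shift after turn [2.3037 2.0121 0.    ] q [ 0.1536  0.4109  1.6046 -0.      1.1271 -0.0016] F [-0.3114  0.0264 -0.8159] open 0.046359598283258474 0.0
```

View pics/w3c.png

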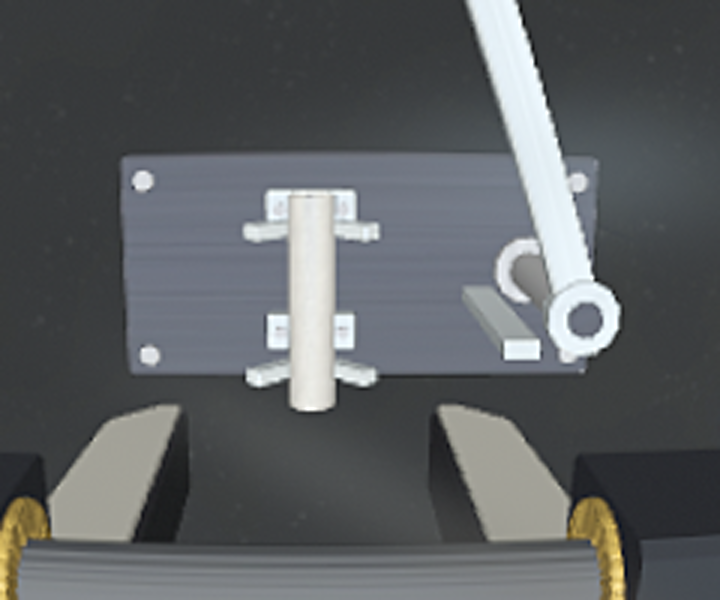

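The tube lies down in both notches, at rows 230 and 373 of the crop, and its ends at rows 192 and 410 stick out past both rests. Next is the keeper pin, cross-checked from the earlier wrist view.

```bash
python3 -c "
from h import *
np.set_printoptions(precision=4,suppress=True)
p=wr('w2',388,64,.125);q=wr('w3',220+585/3,100+319/3,.095);print(p,q,np.linalg.norm((p-q)[:2]),np.degrees(np.arctan2(*(p-q)[1::-1])))"
python3 -m creep '[[0,0,0,0,0,-0.6,0.5],[0,0,0,0,0,-0.6,0.5],[0,0,0,0,0,-0.6,0.5],[0,0,0,0,0,-0.6,0.5],[0,0,0,0,0,-0.58,0.5],[0.46,0.4,0,0,0,0,0.5],[0.46,0.4,0,0,0,0,0.5],[0.46,0.4,0,0,0,0,0.5],[0.46,0.4,0,0,0,0,0.5],[0.46,0.41,0,0,0,0,0.5],[0,0,0,0,0,0,0.5],[0,0,0,0,0,0,0.5]]'
python3 -c "
from h import *
np.set_printoptions(precision=4,suppress=True)
grab('wrist','w4');go((.5890,.2522),116.8)
im=cv2.imread('pics/w4.png');cv2.imwrite('pics/w4c.png',im[100:,100:540])"
```

```text
[0.5886 0.2504 0.125 ] [0.6451 0.1451 0.095 ] 0.11944669996434194 118.20062826791356
t: 13.1
position: [0.5884, 0.2517, 0.202]
tcp_rot: [-1.645, -2.675, 0.003]
ft_force: [-0.2, -0.4, 0.3]
opening: 0.0466
grip_force: 0.0
t 13.15 pos [0.5885 0.2512 0.2024] yaw 116.76866541640946 tilt -0.9999979867492982 turn units -0.005222430598422534 shift now [ 0.0167  0.0212 -0.    ] shift after turn [0.0167 0.0212 0.    ] q [ 0.3308  0.5309  1.4169 -0.0002  1.1958 -0.1363] F [ 0.0836 -0.5417 -0.0452] open 0.04657560424625228 0.0
```

View pics/w4c.png

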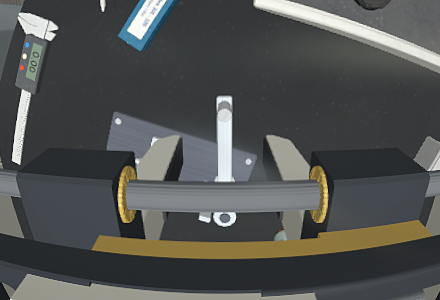

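The pin, at crop (224,105), is centred between the fingers. Next I descend and grip it lightly.

```bash
python3 -m creep '[[0,0,0.3,0,0,0,0.5],[0,0,0.6,0,0,0,0.5],[0,0,0.7,0,0,0,0.5],[0,0,0.5,0,0,0,0.5],[0,0,0.25,0,0,0,0.5],[0,0,0.15,0,0,0,0.5],[0,0,0,0,0,0,0.5],[0,0,0,0,0,0,0],[0,0,0,0,0,0,0],[0,0,0,0,0,0,0],[0,0,0,0,0,0,0],[0,0,0,0,0,0,0],[0,0,0,0,0,0,0]]' 8
python3 -c "
from h import *
np.set_printoptions(precision=4,suppress=True)
go((.589,.252),116.8)"
```

```text
t: 14.45
position: [0.5892, 0.2519, 0.1036]
tcp_rot: [1.647, 2.675, 0.0]
ft_force: [-0.1, -0.0, 1.5]
opening: 0.0118
grip_force: 8.0
t 14.45 pos [0.5892 0.2519 0.1036] yaw 116.76883243594752 tilt -0.9999999470084243 turn units -0.005194594008746852 shift now [ 0.0032 -0.0029 -0.    ] shift after turn [ 0.0032 -0.0029  0.    ] q [ 0.3315  0.6395  1.4955  0.      1.0062 -0.1358] F [-0.0895 -0.0034  1.4683] open 0.011795900782438903 8.00002008676529
```

```bash
python3 -m creep '[[-0.006,-0.185,0,0,0,-0.6,0],[-0.006,-0.185,0,0,0,-0.6,0],[-0.006,-0.185,0,0,0,-0.6,0],[-0.006,-0.185,0,0,0,-0.6,0],[-0.006,-0.185,0,0,0,-0.6,0],[-0.006,-0.185,0,0,0,-0.6,0],[-0.006,-0.185,0,0,0,-0.6,0],[-0.006,-0.185,0,0,0,-0.6,0],[-0.006,-0.185,0,0,0,-0.6,0],[0,0,0,0,0,0,0]]'
python3 -c "
from h import *
np.set_printoptions(precision=4,suppress=True)
go((.642-.118*np.cos(np.radians(8.9)),.1475-.118*np.sin(np.radians(8.9))),188.9)"
```

```text
t: 15.45
position: [0.5411, 0.2065, 0.1037]
tcp_rot: [0.834, 3.028, 0.0]
ft_force: [2.3, -0.6, 0.8]
opening: 0.0116
grip_force: 8.0
t 15.45 pos [0.5411 0.2065 0.1037] yaw 149.1967292937996 tilt -0.9999997846153742 turn units -6.617211784366735 shift now [-0.652  -1.8589  0.0001] shift after turn [ 0.6858 -1.8467  0.    ] q [ 0.2843  0.5415  1.6723 -0.0004  0.9273 -0.7486] F [ 2.2555 -0.5947  0.8106] open 0.0116080917321073 7.999099642038345
```

```bash
python3 -m creep '[[-0.006,-0.185,0,0,0,-0.6,0],[-0.006,-0.185,0,0,0,-0.6,0],[-0.006,-0.185,0,0,0,-0.6,0],[-0.006,-0.185,0,0,0,-0.6,0],[-0.006,-0.185,0,0,0,-0.6,0],[-0.006,-0.185,0,0,0,-0.6,0],[-0.006,-0.185,0,0,0,-0.6,0],[-0.006,-0.185,0,0,0,-0.6,0],[-0.006,-0.185,0,0,0,-0.6,0],[-0.006,-0.185,0,0,0,-0.6,0],[0,0,0,0,0,0,0],[0,0,0,0,0,0,0]]'
python3 -m creep '[[0,-0.09,0,0,0,-0.3,0],[0,-0.06,0,0,0,-0.2,0],[0,0,0,0,0,0,0],[0,0,0,0,0,0,0]]'
python3 -c "
from h import *
np.set_printoptions(precision=4,suppress=True)
go((.642-.118*np.cos(np.radians(8.9)),.1475-.118*np.sin(np.radians(8.9))),188.9)"
```

```text
t: 16.65
position: [0.5253, 0.1363, 0.1036]
tcp_rot: [-0.137, 3.138, 0.0]
ft_force: [1.8, -0.7, 0.8]
opening: 0.0118
grip_force: 8.0
t: 17.05
position: [0.5259, 0.1302, 0.1036]
tcp_rot: [-0.222, 3.133, 0.0]
ft_force: [3.7, 0.2, 1.1]
opening: 0.0117
grip_force: 8.0
t 17.05 pos [0.5259 0.1302 0.1036] yaw -171.90595414970784 tilt -0.9999994248296061 turn units -0.13432569161797878 shift now [ 0.0164 -0.0222 -0.    ] shift after turn [ 0.0168 -0.022   0.    ] q [ 0.1568  0.4837  1.7734 -0.      0.8834 -1.5552] F [3.6564 0.1777 1.0529] open 0.011662636158497212 8.000025451183319
```

Not at the stop yet, since there is no tangential force. I'll keep creeping.

```bash
for i in 1; do python3 -m creep '[[0,-0.04,0,0,0,-0.1,0],[0,-0.04,0,0,0,0,0],[0,0,0,0,0,0,0],[0,0,0,0,0,0,0]]'; done; python3 -m creep '[[0,-0.04,0,0,0,0,0],[0,-0.04,0,0,0,0,0],[0,0,0,0,0,0,0],[0,0,0,0,0,0,0]]'
```

```text
t: 17.45
position: [0.5263, 0.1276, 0.1036]
tcp_rot: [-0.239, 3.131, 0.002]
ft_force: [4.5, 6.6, 0.2]
opening: 0.0115
grip_force: 8.0
t: 17.85
position: [0.5265, 0.1258, 0.1036]
tcp_rot: [-0.239, 3.132, 0.006]
ft_force: [2.8, 16.9, -0.2]
opening: 0.0144
grip_force: 8.0
```

The stop is reached: about 17 N tangentially with no further travel. I'll release, rise and check.

```bash
python3 -m creep '[[0,0,0,0,0,0,0.2],[0,0,0,0,0,0,0.3],[0,0,0,0,0,0,0.5],[0,0,0,0,0,0,0.5],[0,0,0,0,0,0,0.5],[0,0,-0.2,0,0,0,0.5],[0,0,-0.6,0,0,0,0.5],[0,0,-0.9,0,0,0,0.5],[0,0,-0.9,0,0,0,0.5],[-0.7,0,-0.3,0,0,0,0.5],[0.9,0,0,0,0,0,0.5],[0.9,0,0,0,0,0,0.5],[0.9,0,0,0,0,0,0.5],[0.9,0,0,0,0,0,0.5],[0.9,0,0,0,0,0,0.5],[0.9,0,0,0,0,0,0.5],[0,0,0,0,0,0,0.5],[0,0,0,0,0,0,0.5]]'
python3 -c "
from h import *
grab('top','top5');grab('side','side5')
a=cv2.resize(cv2.imread('pics/top5.png')[140:230,170:250],(480,540),interpolation=2);b=cv2.resize(cv2.imread('pics/side5.png')[130:205,290:370],(320,300),interpolation=2)
c=np.zeros((540,800,3),np.uint8);c[:,:480]=a;c[:300,480:]=b;cv2.imwrite('pics/fin.png',c)"
```

```text
t: 19.65
position: [0.3409, 0.095, 0.2202]
tcp_rot: [-0.24, 3.13, 0.0]
ft_force: [1.0, -0.1, 0.4]
opening: 0.0465
grip_force: 0.0
```

View pics/fin.png

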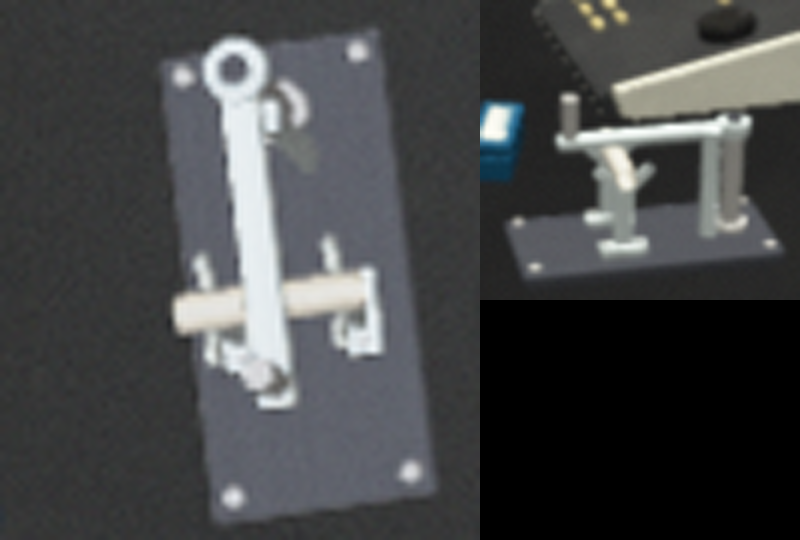

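The tube lies in both notches under the bar, which runs from (235,70) to (280,395) in the crop. I'll check the bar angle numerically.

Run:
```python
from h import *
P=cloud('top','top5');S=np.zeros((400,640),bool);S[140:212,195:228]=1
def ang(k):
    q=P[k][:,:2]*1000;r=cv2.fitLine(q.astype(np.float32),cv2.DIST_HUBER,0,.01,.01).ravel();return k.sum(),np.degrees(np.arctan2(r[1],r[0])),q.min(0),q.max(0)
print('bar',ang(S&(P[...,2]>.088)&(P[...,2]<.1)&(P[...,0]<.625)))
print('pin',P[S&(P[...,2]>.115)&(P[...,2]<.14)].mean(0))
k=S&(P[...,2]>.068)&(P[...,2]<.086)&(P[...,0]<.59)
v,u=np.nonzero(k)
k2=np.zeros_like(S);k2[185:196,197:234]=1;k2&=(P[...,2]>.072)&(P[...,2]<.09);print('tube',ang(k2),np.median(P[k2][:,2]))
A=cloud('top','top0')
d=np.abs(P-A)[160:258,318:455,2];print('tray change px',(d>.008).sum())
```

```text
bar (np.int64(300), np.float32(9.518366), array([517.47896836, 121.88615754]), array([624.96569539, 151.43968461]))
pin [0.52501443 0.12882692 0.12372166]
tube (np.int64(190), np.float32(-83.30203), array([545.67732653, 100.30230012]), array([570.1068263 , 170.61386464])) 0.08097879256803331
tray change px 505
```

```bash
python3 -c "
import cv2,numpy as np
f=lambda n:cv2.resize(cv2.imread(f'pics/{n}.png')[150:265,310:462],None,fx=2.6,fy=2.6)
cv2.imwrite('pics/tray.png',np.hstack([f('top0'),f('top5')]))"
```

```text
(no output)
```

View pics/tray.png

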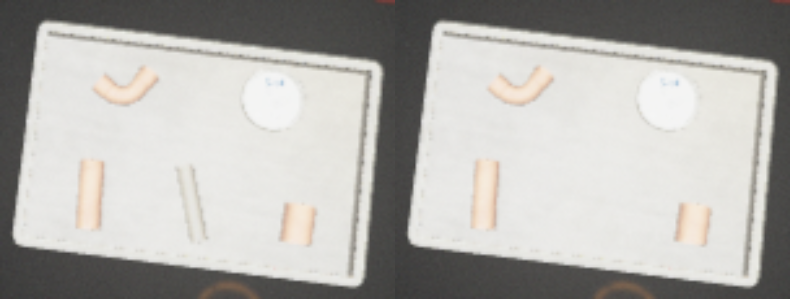

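The before and after tray crops match except for the removed tube: elbow (125,85), dish (272,100), copper tubes (90,195) and (297,223).

```bash
python3 -c "
from cell import close_job
print(close_job())"
```

```text
the job is handed in; nothing more can be done
None
```

The grey tube lies in both notches with its ends past the rests, the keeper bar is swung home against its stop, the other tray pieces look unmoved, and I handed the job in at about 20 s; no verdict came back.

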